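# Ready the phin: fish its press from the slanted canister and cover it

### The job

Get the coffee phin ready: fish the steel press out of the slanted frosted canister without forcing the canister's walls (open fingers do not pass its mouth, so reach in closed and open them only down inside). Lower the press gently, stem up, flat onto the middle of the empty phin chamber's floor, then take the lid from the bamboo coasters and lower it gently onto the phin so that it lies level and fully home. Drop neither of them in, and leave the bowl and the measuring cups alone.

Things in the scene. Friction and masses are not known exactly. Their poses are not given: they have to be found in the camera images.
- canister: Frosted plastic barrel canister in a chrome wire cradle (126 by 122 mm), fixed. Origin on the worktop below it, z up. The barrel leans 28 deg: its mouth is tipped to the canister's own -x, its axis is (-0.469, 0, 0.883) in this frame. Outer height along the axis 87 mm, wall 4 mm; inner radius 37 mm at the floor, 51 mm half-way up, 48 mm at the mouth. Nothing stands above the mouth.
- canister_in (a point): Centre of the canister's inner floor (82 mm below the mouth along the leaning axis).
- canister_mouth (a point): Centre of the canister's mouth, in the plane of its rim.
- press_mid (a point): Steel press, 100 g: flat disc of 64 mm diameter, 4 mm thick, with a dark round stem of 12 mm diameter on its centre; 58 mm tall in all. The point is on the stem's axis, 29 mm above the disc's underside and 29 mm below the stem's top; z runs up the stem. At the start it lies flat on the canister's leaning floor, stem towards the mouth, parallel to the barrel's axis.
- phin: Steel phin chamber, loose, 400 g, open at the top, upright on the worktop: origin at the centre of its underside, z up. Drip plate of 112 mm diameter; round chamber of 85 mm outer, 78 mm inner diameter; inner floor 9 mm, rim 80 mm above the worktop. Two small wire ears at +y and -y reach 59 mm from the axis, below 61 mm height.
- phin_in (a point): Centre of the phin's inner floor.
- phin_rim (a point): Centre of the phin's mouth, at the height of the rim.
- coasters: Stack of four round bamboo coasters, 100 mm diameter, 36 mm tall, fixed to the worktop. Origin at the centre of its underside.
- lid_knob (a point): Phin lid, loose, 100 g: flat disc of 92 mm diameter, 4 mm thick; boss of 66 mm diameter, 5 mm deep below it; black round knob of 14 mm diameter, 34 mm tall on top. The point is on the knob's axis, 11 mm below its top, 23 mm above the disc's upper face, 32 mm above the boss's underside. z up. Starts level on the coasters; when home the disc rests on the phin's rim, boss inside the mouth.
- bowl: Stoneware bowl, 130 mm wide, 60 mm tall, loose bystander. Origin at the centre of its underside.
- cup_large: Steel measuring cup, 72 mm wide, 38 mm tall, flat handle along its +x; loose bystander. Origin at the centre of its underside.
- cup_medium: Steel measuring cup, 58 mm wide, 31 mm tall, flat handle along its +x; loose bystander. Origin at the centre of its underside.
- cup_small: Steel measuring cup, 48 mm wide, 25 mm tall, flat handle along its +x; loose bystander. Origin at the centre of its underside.

How it is judged:
On the way, in this order (a step that is already met when the one before it is completed fails the run):
1. the press has been drawn out of the canister (distance between press_mid and canister_in above 0.13 m), for 0.1 s.
2. the press stands flat on the phin's floor, stem up, with the lid not yet on (horizontal distance between press_mid and phin_in below 0.012 m and z of press_mid in the frame of phin below 0.043 m and angle between press_mid's own z axis and vertical below 0.12 rad and distance between lid_knob and phin_rim above 0.06 m), for 0.2 s.
At the end, for the whole second after the job is handed in: The press stands stem up (within 0.12 rad) flat on the phin's inner floor (within 5 mm in height, 12 mm of the centre); the lid lies level (0.06 rad) and fully home on the rim (within 4 mm in height, 10 mm of the centre); the phin stands upright and still on the worktop (horizontal distance between press_mid and phin_in below 0.012 m and z of press_mid in the frame of phin between 0.033 and 0.043 m and angle between press_mid's own z axis and vertical below 0.12 rad and horizontal distance between lid_knob and phin_rim below 0.01 m and z of lid_knob in the frame of phin between 0.102 and 0.111 m and angle between lid_knob's own z axis and vertical below 0.06 rad and angle between phin's own z axis and vertical below 0.05 rad and height (world z) of phin below 0.005 m and linear speed of phin below 0.02 m/s); the robot touches nothing.
It fails at once if the canister's walls are forced (more than 30 N from the robot) (contact force between the arm and canister above 30 N).
It fails at once if the canister's walls are forced (more than 30 N from the fingers) (contact force between the fingers and canister above 30 N).
It fails at once if the press is dropped into the phin (faster than 0.55 m/s inside it) (horizontal distance between press_mid and phin_in below 0.03 m and z of press_mid in the frame of phin below 0.1 m and linear speed of press above 0.55 m/s).
It fails at once if the lid is dropped onto the phin (faster than 0.55 m/s at the rim) (horizontal distance between lid_knob and phin_in below 0.03 m and z of lid_knob in the frame of phin below 0.13 m and linear speed of lid above 0.55 m/s).
It fails at once if the bowl or a measuring cup is moved by more than 30 mm (distance of any of bowl, cup_large, cup_medium, cup_small from where it was at the start of the episode above 0.03 m).
It also fails if it takes over 72 s, if anything falls off the work surface, if the arm or the gripper's body presses on something with over 40 N, if the wrist force passes 120 N, or if a joint passes its speed limit or range.

### The arm

A 6-joint arm with a two-finger parallel gripper is mounted at the origin on the work surface. World frame = base frame: x ahead of the robot, y to its left, z up, the work surface at z = 0. Lengths are in m, angles in rad, forces in N, time in s.
With the tool pointing down it reaches from about 0.3 to 0.875 m from the base axis. Payload 6.4 kg.
Tool frame: the origin (TCP) lies between the finger pads; the fingertips stand 8 mm ahead of it and the grasp point (between the pads) lies 11 mm behind it; z points along the fingers, x is the direction in which the jaws open and shut, and the axes are right-handed (so a half turn about z gives the same grasp; the last joint's range is limited). The gripper opens to 85 mm and grips with 20 to 120 N. Pads are 22 mm wide; open, the fingers measure 114 mm over their backs; the gripper's body (76 mm by 85 mm) begins 54 mm behind the grasp point. The pads swing forward as they close: fully open they stand 13 mm farther back than shut.
Start: joints at [-1.457, 0.181, 1.607, -0, 1.354, -0.206], TCP at [0.181, -0.546, 0.239] pointing down, gripper open.
Joint ranges: [-2.99, 2.99], [-0.89, 2.07], [0.3, 2.58], [-1.14, 4.28], [0, 2.63], [-3.12, 3.12]. Speed limits (rad/s): [2.57, 2.57, 3.01, 3.14, 3.14, 3.14].

### API

Orientations are given as a unit quaternion [w, x, y, z].
In Python, from workcell import arm gives the robot as it stands.
- The arm moves only by the tool send_rows, never from a script. Its argument "steps" is a list of rows, each a list of 6 numbers: the shift along the tool's x, y, z in m, then the turn, a rotation vector about the tool's x, y, z in rad. In form: [[tx, ty, tz, ax, ay, az], ...]. A call has 1 to 12 rows; each row shifts and turns the pose as measured when the row begins, along the tool's axes as they then stand; what a row does not reach is not made up. A row lasts 1/10 s, in which the tool goes at most 50 mm and 8.59 degrees, less where a joint would pass 70% of its speed; a pose out of reach is approached as far as the arm can. A call is refused whole if a number of a shift passes 0.05 or a number of a turn 0.15, either way. A call with a gripper value outside its range is refused whole. "gripper" is the closure, from 0 (fully open) to 1 (shut), set as the call begins (left out, the last holds). The fingers move at their own pace and stop on an object; "force" is the grip in N (left out, the last holds). Time passes only in rows, so rows that do not move let the fingers close. It gives the time, the measured TCP pose, the force and the opening at its end, in the units of the state.
- arm.read_state(): the state, without advancing time (a new reading comes with each control period).
- arm.capture(name): name is "side" or "top" or "wrist"; returns (picture, depth): 384x512x3 uint8, red, green, blue; 384x512 float32, m along the optical axis (not along the pixel's ray), 0 where there is no reading.
- arm.camera_params(name): a dict with "intrinsics" (3x3 intrinsics, pixels), "extrinsics" (4x4, takes a point from camera to world coordinates); the wrist camera has in their place "hand_eye" (4x4, takes a point from camera to tool coordinates, whose origin is the TCP and whose axes are the tool frame's). Camera axes: x right, y down, z forward; pixel columns grow to the right and rows downward; lengths in m; the calibration is good to about 2 mm. A picture is of the moment at which its call begins: read the wrist's pose just before it. camera_params takes no time and is no camera call.
- arm.sign_off(): hands the job in, once; it reports no verdict.
Trained networks look in the newest picture that a camera, given by its name, has taken for a name from the list of things; names that differ only in an ending like _2 or _b are one class to them, and where a whole thing is asked for, a point or a joint stands for the part that bears it (a point fixed in the world has none). Each returns a list of dicts, best first, with "score" (0 to 1); they miss things now and then, are a little off and sometimes report something else, mostly with a low value. They report only what shows in the picture. A call takes as long as a camera call.
- arm.silhouettes(camera, name): "region" (384x512 bool, what is visible of it) and "at" ([column, row] in pixels, amid what is visible of it).
The state is a dict: "time": time; "qpos": joint angles; "qvel": joint speeds; "joint_torque": joint torques, N m; "ee_pos": TCP position; "ee_rot": TCP orientation; "force": force on the tool from outside, world axes, zero at the start; "torque": the same for the moment, N m; "gripper_width": finger opening in m.
Only numpy, scipy, OpenCV 4.12 (cv2) and the standard library are available. Lean on these libraries where they do the work, as an engineer would, in place of code of your own. Each camera call takes 0.05 s, during which the arm holds its last target. There are 200 camera calls.

## Working session

There is one attempt and no reset: what is moved stays moved. The work goes in short steps, Python scripts to look and compute and a tool call to move; the robot and the scene stay as the last step left them, time stands still between calls to the robot, and variables do not carry over. Pictures are saved under pics/ and viewed, about 8 in all and at most 12, crops included, and the job is handed in when it is done.

Besides the shell and the picture viewer there is one more tool, called after "Call:" as name([rows], argument=value, ...), one row to a line, values as JSON. send_rows: Moves the arm, as the interface text tells. Its arguments: {"type":"object","properties":{"steps":{"type":"array","items":{"type":"array","items":{"type":"number"}}},"gripper":{"type":"number"},"force":{"type":"number"}},"required":["steps"]}

```bash
ls; mkdir -p pics
cat > h.py <<'E'
import numpy as np,cv2
from workcell import arm
from scipy.spatial.transform import Rotation as R
def rot(q): return R.from_quat([q[1],q[2],q[3],q[0]]).as_matrix()
def T(cam,st=None):
    p=arm.camera_params(cam); K=np.array(p["intrinsics"])
    if cam=="wrist":
        M=np.eye(4);M[:3,:3]=rot(st["ee_rot"]);M[:3,3]=st["ee_pos"];E=M@np.array(p["hand_eye"])
    else: E=np.array(p["extrinsics"])
    return K,E
def cloud(d,K,E,mask=None):
    m=(d>0) if mask is None else (mask&(d>0))
    v,u=np.nonzero(m);z=d[v,u]
    P=np.c_[(u-K[0,2])/K[0,0]*z,(v-K[1,2])/K[1,1]*z,z]
    return P@E[:3,:3].T+E[:3,3]
E
python3 - <<'E'
from h import *
ims=[]
for c in ["top","side"]:
    st=arm.read_state();im,d=arm.capture(c);K,E=T(c)
    print(c,K[0,0],E.round(3).tolist())
    for n in ["canister","press_mid","phin","coasters","lid_knob","bowl","cup_large","cup_medium","cup_small"]:
        for r in arm.silhouettes(c,n)[:1]:
            P=cloud(d,K,E,r["region"])
            print(n,round(r["score"],2),np.round(r["at"]),r["region"].sum(),*( (np.median(P,0).round(3),P.min(0).round(3),P.max(0).round(3)) if len(P) else ()))
    np.savez(c,im=im,d=d); ims.append(im)
cv2.imwrite("pics/a.png",cv2.cvtColor(np.hstack(ims),cv2.COLOR_RGB2BGR)[:, :]) 
cv2.imwrite("pics/a.png",cv2.resize(cv2.cvtColor(np.vstack(ims),cv2.COLOR_RGB2BGR),None,fx=.78,fy=.78))
E
```

```text
pics
top 414.87738813465404 [[-0.026, -0.986, 0.162, 0.407], [-1.0, 0.023, -0.018, 0.014], [0.014, -0.162, -0.987, 0.902], [0.0, 0.0, 0.0, 1.0]]
canister 0.9 [132. 214.] 3257 [0.49  0.26  0.061] [ 0.412  0.189 -0.005] [0.562 0.351 0.128]
press_mid 0.57 [126. 222.] 225 [0.483 0.261 0.032] [0.471 0.244 0.016] [0.497 0.293 0.083]
phin 0.87 [373. 216.] 2318 [ 0.479 -0.25   0.011] [ 0.425 -0.321 -0.003] [ 0.534 -0.191  0.083]
coasters 0.6 [267. 194.] 299 [ 0.539 -0.013  0.036] [ 0.485 -0.047  0.014] [0.555 0.056 0.045]
lid_knob 0.84 [254. 211.] 1457 [0.497 0.007 0.045] [ 0.453 -0.038  0.04 ] [0.541 0.051 0.082]
bowl 0.84 [253.  96.] 2646 [0.756 0.001 0.025] [ 0.677 -0.06  -0.002] [0.833 0.066 0.063]
cup_large 0.96 [329. 112.] 1067 [ 0.725 -0.168  0.01 ] [ 0.68  -0.214 -0.004] [ 0.805 -0.132  0.041]
cup_medium 0.93 [194. 124.] 688 [0.709 0.129 0.012] [ 0.67   0.094 -0.002] [0.775 0.16  0.035]
cup_small 0.91 [326. 273.] 522 [ 0.371 -0.147  0.009] [ 0.345 -0.17  -0.001] [ 0.427 -0.124  0.029]
side 386.524744888386 [[-0.849, -0.404, 0.34, 0.255], [-0.527, 0.631, -0.569, 0.543], [0.015, -0.662
[... 193 characters left out ...]
256 0.074] [0.497 0.266 0.083]
phin 0.74 [323. 150.] 1446 [ 0.475 -0.229  0.042] [ 0.422 -0.393 -0.003] [ 0.552 -0.189  0.083]
coasters 0.87 [261. 220.] 486 [0.504 0.043 0.027] [ 0.454 -0.037 -0.002] [0.568 0.057 0.047]
lid_knob 0.62 [273. 208.] 911 [0.493 0.012 0.045] [ 0.45  -0.046  0.029] [0.54  0.052 0.082]
bowl 0.97 [190. 162.] 1580 [ 0.756 -0.017  0.035] [ 0.675 -0.063 -0.003] [0.852 0.066 0.064]
cup_large 0.57 [237. 139.] 594 [ 0.719 -0.172  0.022] [ 0.678 -0.239 -0.004] [ 0.789 -0.132  0.042]
cup_medium 0.86 [173. 204.] 550 [0.707 0.124 0.019] [ 0.668  0.094 -0.001] [0.775 0.154 0.034]
cup_small 0.66 [343. 195.] 311 [ 0.371 -0.145  0.015] [ 0.343 -0.171  0.   ] [ 0.425 -0.123  0.027]
```

Run:
```python
from h import *
from scipy.optimize import differential_evolution as DE
P=[];S=[]
for c in ["top","side"]:
    f=np.load(c+".npz");K,E=T(c)
    Q=cloud(f["d"],K,E); m=(abs(Q[:,0]-.485)<.11)&(abs(Q[:,1]-.26)<.11)&(Q[:,2]>.012); P.append(Q[m])
P=np.vstack(P);print(len(P))
def dec(x):
    a=np.array([-.469*np.cos(x[0]),-.469*np.sin(x[0]),.883]);return a,np.array(x[1:4])
# surface profile: s from mouth (0) down to -82; inner radius quad, outer = +4
def cost(x):
    a,c=dec(x);D=P-c;s=D@a;r=np.linalg.norm(D-np.outer(s,a),axis=1)
    # quad through s=-.082:.037, -.041:.051, 0:.048
    ri=np.polyval(np.polyfit([-.082,-.041,0],[.037,.051,.048],2),np.clip(s,-.087,0))
    e=np.abs(np.abs(r-ri-.002)-.002); over=np.maximum(0,s)
    d=np.hypot(np.where((r>ri)&(r<ri+.004),0,np.minimum(abs(r-ri),abs(r-ri-.004))),over)
    d=np.where((r>ri)&(r<ri+.004)&(s<0),np.minimum(np.minimum(r-ri,ri+.004-r),-s),d)
    return np.minimum(d,.006).mean()
r=DE(cost,[(-np.pi,np.pi),(.41,.55),(.19,.33),(.07,.13)],seed=1,maxiter=150)
a,c=dec(r.x);print(r.fun,r.x,a,c,"floor",c-.082*a)
fl=c-.082*a
D=P-fl;s=D@a;rr=np.linalg.norm(D-np.outer(s,a),axis=1)
m=(rr<.022)&(s>.01)&(s<.075)
print("stem pts",m.sum(),np.c_[P[m],s[m],rr[m]].round(3)[::12])
# phin rim / lid knob
for c in ["top","side"]:
    f=np.load(c+".npz");K,E=T(c);Q=cloud(f["d"],K,E)
    for nm,x,y,z0,z1,w in [("rim",.479,-.25,.074,.09,.06),("knob",.497,.007,.055,.09,.03),("liddisc",.497,.007,.042,.05,.06)]:
        q=Q[(abs(Q[:,0]-x)<w)&(abs(Q[:,1]-y)<w)&(Q[:,2]>z0)&(Q[:,2]<z1)]
        (u,v),rad=cv2.minEnclosingCircle(q[:,:2].astype(np.float32));A=np.c_[2*q[:,:2],np.ones(len(q))];k=np.linalg.lstsq(A,(q[:,:2]**2).sum(1),rcond=None)[0]
        print(c,nm,len(q),u,v,rad,"ls",k[:2],np.sqrt(k[2]+k[:2]@k[:2]),q[:,2].max())
```

```text
6341
0.0016270175149227506 [2.90507585 0.50260517 0.25732235 0.10390462] [ 0.45594306 -0.10989506  0.883     ] [0.50260517 0.25732235 0.10390462] floor [0.46521784 0.26633375 0.03149862]
stem pts 147 [[0.501 0.26  0.076 0.057 0.011]
 [0.497 0.253 0.081 0.059 0.009]
 [0.493 0.255 0.081 0.057 0.005]
 [0.489 0.256 0.077 0.053 0.005]
 [0.486 0.26  0.071 0.045 0.002]
 [0.482 0.261 0.067 0.039 0.002]
 [0.479 0.266 0.057 0.029 0.002]
 [0.476 0.266 0.05  0.021 0.002]
 [0.472 0.267 0.045 0.015 0.002]
 [0.492 0.255 0.082 0.058 0.005]
 [0.49  0.258 0.081 0.056 0.002]
 [0.49  0.262 0.08  0.054 0.002]
 [0.488 0.264 0.076 0.05  0.003]]
top rim 280 0.4797489047050476 -0.24905817210674286 0.04258031025528908 ls [ 0.47956855 -0.24868602] 0.0405285108610147 0.08327321058311943
top knob 44 0.4948381781578064 0.007796585559844971 0.006542072631418705 ls [0.49632222 0.00727166] 0.0051362053155388 0.08243270774378808
top liddisc 1406 0.49719154834747314 0.007377526722848415 0.0458955280482769 ls [0.49689088 0.00708778] 0.03271905127560102 0.04924823318685989
side rim 189 0.47860920429229736 -0.24869988858699799 0.04408349096775055 ls [ 0.47836509 -0.24852858] 0.040531552161193876 0.0832754870119442
side knob 57 0.49561482667922974 0.007607044652104378 0.00756937637925148 ls [0.49519405 0.00776775] 0.005492286063382564 0.0819824268915943
side liddisc 835 0.4945756196975708 0.007101026363670826 0.0472572036087513 ls [0.49562003 0.0075961 ] 0.03343784770028415 0.04908931630040192
```

View pics/a.png

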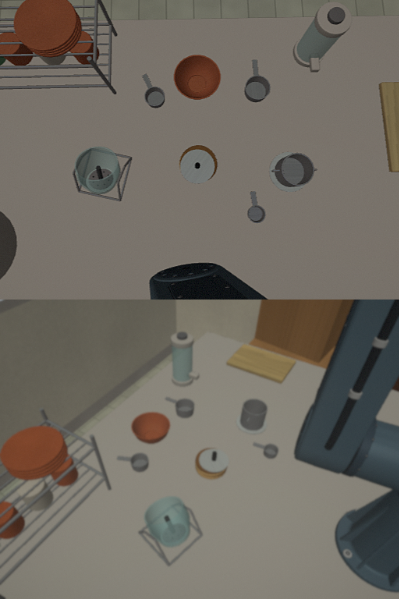

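```bash
cat >> h.py <<'E'
def plan(p,Rt,n,show=True,st=None):
    "rows in tool axes from the measured pose to p,Rt"
    st=st or arm.read_state();p0=np.array(st["ee_pos"]);R0=rot(st["ee_rot"]);rv=R.from_matrix(R0.T@Rt).as_rotvec()
    rows=[];pc,Rc=p0,R0
    for i in range(1,n+1):
        pn=p0+(np.array(p)-p0)*i/n;Rn=R0@R.from_rotvec(rv*i/n).as_matrix()
        rows.append([round(float(v),4) for v in np.r_[Rc.T@(pn-pc),R.from_matrix(Rc.T@Rn).as_rotvec()]]);pc,Rc=pn,Rn
    if show: print("dist",np.linalg.norm(np.array(p)-p0).round(4),"ang",np.degrees(np.linalg.norm(rv)).round(1));print(str(rows).replace(" ",""))
    return rows
AX=np.array([.456,-.110,.883]);AX/=np.linalg.norm(AX);FL=np.array([.4652,.2663,.0315])
def tiltR(x):  # tool z=-AX, x closest to given
    z=-AX;x=np.array(x)-np.dot(x,z)*z;x/=np.linalg.norm(x);return np.c_[x,np.cross(z,x),z]
def downR(x):
    z=np.array([0,0,-1.]);x=np.array([x[0],x[1],0]);x/=np.linalg.norm(x);return np.c_[x,np.cross(z,x),z]
E
python3 - <<'E'
from h import *
st=arm.read_state();print(st["time"],rot(st["ee_rot"]).round(3),st["gripper_width"])
print(np.array(arm.camera_params("wrist")["hand_eye"]).round(3))
for x in [[.234,.972,0],[-.234,-.972,0],[1,0,0],[-1,0,0]]:
    Rt=tiltR(x);print(x);plan(FL+.17*AX,Rt,20,show=x[0] in(-.234,.234))
    print(np.degrees(R.from_matrix(rot(st["ee_rot"]).T@Rt).magnitude()))
E
```

```text
1.0 [[ 0.314 -0.949 -0.   ]
 [-0.949 -0.314  0.   ]
 [-0.     0.    -1.   ]] 0.08521603730972026
[[ 1.    -0.001  0.001  0.   ]
 [ 0.001  0.955  0.295 -0.076]
 [-0.001 -0.295  0.955 -0.135]
 [ 0.     0.     0.     1.   ]]
[0.234, 0.972, 0]
dist 0.874 ang 149.1
[[-0.032,-0.0297,0.0029,0.009,-0.0314,-0.126],[-0.0279,-0.0334,0.0041,0.009,-0.0314,-0.126],[-0.0233,-0.0366,0.0052,0.009,-0.0314,-0.126],[-0.0184,-0.0392,0.0062,0.009,-0.0314,-0.126],[-0.0131,-0.0411,0.0071,0.009,-0.0314,-0.126],[-0.0076,-0.0423,0.0078,0.009,-0.0314,-0.126],[-0.002,-0.0429,0.0083,0.009,-0.0314,-0.126],[0.0037,-0.0427,0.0087,0.009,-0.0314,-0.126],[0.0093,-0.0418,0.0088,0.009,-0.0314,-0.126],[0.0147,-0.0402,0.0088,0.009,-0.0314,-0.126],[0.0199,-0.0379,0.0086,0.009,-0.0314,-0.126],[0.0248,-0.035,0.0083,0.009,-0.0314,-0.126],[0.0292,-0.0315,0.0077,0.009,-0.0314,-0.126],[0.0332,-0.0275,0.007,0.009,-0.0314,-0.126],[0.0366,-0.0231,0.0061,0.009,-0.0314,-0.126],[0.0394,-0.0182,0.0051,0.009,-0.0314,-0.126],[0.0415,-0.0131,0.004,0.009,-0.0314,-0.126],[0.0429,-0.0077,0.0028,0.009,-0.0314,-0.126],[0.0436,-0.0023,0.0014,0.0
[... 464 characters left out ...]
-0.0233,0.0001,-0.0238,-0.0068,0.0272],[-0.0376,-0.0223,-0.0002,-0.0238,-0.0068,0.0272],[-0.0382,-0.0212,-0.0004,-0.0238,-0.0068,0.0272],[-0.0388,-0.0202,-0.0007,-0.0238,-0.0068,0.0272],[-0.0393,-0.0191,-0.0009,-0.0238,-0.0068,0.0272],[-0.0398,-0.018,-0.001,-0.0238,-0.0068,0.0272],[-0.0403,-0.0169,-0.0012,-0.0238,-0.0068,0.0272],[-0.0407,-0.0157,-0.0013,-0.0238,-0.0068,0.0272],[-0.0412,-0.0146,-0.0014,-0.0238,-0.0068,0.0272],[-0.0416,-0.0134,-0.0014,-0.0238,-0.0068,0.0272],[-0.0419,-0.0123,-0.0015,-0.0238,-0.0068,0.0272],[-0.0422,-0.0111,-0.0015,-0.0238,-0.0068,0.0272],[-0.0425,-0.0099,-0.0014,-0.0238,-0.0068,0.0272]]
42.15968683676788
[1, 0, 0]
77.84029357831105
[-1, 0, 0]
109.1176117711754
```

Call:
send_rows([
  [-0.032,-0.0297,0.003,-0.024,-0.007,0.027],
  [-0.033,-0.029,0.0024,-0.024,-0.007,0.027],
  [-0.0335,-0.028,0.002,-0.024,-0.007,0.027],
  [-0.034,-0.027,0.0015,-0.024,-0.007,0.027],
  [-0.035,-0.026,0.001,-0.024,-0.007,0.027],
  [-0.0357,-0.025,0.0008,-0.024,-0.007,0.027],
  [-0.036,-0.024,0.0004,-0.024,-0.007,0.027],
  [-0.037,-0.023,0,-0.024,-0.007,0.027],
  [-0.0376,-0.022,0,-0.024,-0.007,0.027],
  [-0.038,-0.021,0,-0.024,-0.007,0.027],
  [-0.039,-0.02,-0.001,-0.024,-0.007,0.027],
  [-0.039,-0.019,-0.001,-0.024,-0.007,0.027],
], gripper=0.6, force=40)

```text
time: 2.2
ee_pos: [0.4048, -0.0606, 0.2032]
ee_rot: [-0.096, -0.688, 0.71, 0.116]
force: [0.8, -0.6, 0.2]
gripper_width: 0.0341
```

Run:
```python
from h import *
plan(FL+.19*AX,tiltR([-.234,-.972,0]),12)
```

```text
dist 0.3396 ang 15.7
[[-0.0259,-0.0111,-0.0025,-0.0154,-0.0047,0.0161],[-0.0261,-0.0106,-0.0025,-0.0154,-0.0047,0.0161],[-0.0263,-0.0102,-0.0026,-0.0154,-0.0047,0.0161],[-0.0265,-0.0097,-0.0026,-0.0154,-0.0047,0.0161],[-0.0266,-0.0092,-0.0026,-0.0154,-0.0047,0.0161],[-0.0268,-0.0088,-0.0026,-0.0154,-0.0047,0.0161],[-0.0269,-0.0083,-0.0026,-0.0154,-0.0047,0.0161],[-0.0271,-0.0078,-0.0026,-0.0154,-0.0047,0.0161],[-0.0272,-0.0073,-0.0026,-0.0154,-0.0047,0.0161],[-0.0273,-0.0069,-0.0026,-0.0154,-0.0047,0.0161],[-0.0274,-0.0064,-0.0026,-0.0154,-0.0047,0.0161],[-0.0276,-0.0059,-0.0025,-0.0154,-0.0047,0.0161]]
```

Call:
send_rows([
  [-0.026,-0.011,-0.0025,-0.0154,-0.005,0.016],
  [-0.026,-0.0106,-0.0025,-0.0154,-0.005,0.016],
  [-0.0263,-0.01,-0.0026,-0.0154,-0.005,0.016],
  [-0.0265,-0.0097,-0.0026,-0.0154,-0.005,0.016],
  [-0.0266,-0.009,-0.0026,-0.0154,-0.005,0.016],
  [-0.027,-0.0088,-0.0026,-0.0154,-0.005,0.016],
  [-0.027,-0.008,-0.0026,-0.0154,-0.005,0.016],
  [-0.027,-0.0078,-0.0026,-0.0154,-0.005,0.016],
  [-0.027,-0.007,-0.0026,-0.0154,-0.005,0.016],
  [-0.027,-0.007,-0.0026,-0.0154,-0.005,0.016],
  [-0.0275,-0.0064,-0.0026,-0.0154,-0.005,0.016],
  [-0.0276,-0.006,-0.0025,-0.0154,-0.005,0.016],
])

```text
time: 3.4
ee_pos: [0.5573, 0.2621, 0.1987]
ee_rot: [-0.151, -0.599, 0.762, 0.193]
force: [0.9, -0.1, -0.8]
gripper_width: 0.0339
```

Run:
```python
from h import *
Rt=tiltR([-.234,-.972,0])
st=arm.read_state();im,d=arm.capture("wrist");K,E=T("wrist",st)
np.savez("w1",im=im,d=d,E=E,K=K)
P=cloud(d,K,E);D=P-FL;s=D@AX;r=np.linalg.norm(D-np.outer(s,AX),axis=1)
lx=D@Rt[:,0];ly=D@Rt[:,1]
for lo,hi in [(.052,.064),(.04,.052),(.025,.04),(.01,.025)]:
    m=(r<.022)&(s>lo)&(s<hi);print("stem",lo,m.sum(),s[m].max() if m.any() else 0, [np.percentile(q[m],[2,50,98]).round(4).tolist() for q in (lx,ly)] if m.any() else 0)
m=(r<.034)&(abs(s)<.01);print("disc",m.sum(),np.median(s[m]) if m.any() else 0, [np.percentile(q[m],[1,99]).round(4).tolist() for q in (lx,ly)] if m.any() else 0)
m=(r<.056)&(r>.044)&(s>.075)&(s<.09);A=np.c_[2*lx[m],2*ly[m],np.ones(m.sum())];k=np.linalg.lstsq(A,lx[m]**2+ly[m]**2,rcond=None)[0];print("rim",m.sum(),k[:2],np.sqrt(k[2]+k[:2]@k[:2]),np.median(s[m]),np.percentile(s[m],98))
c=np.polyfit(lx[m],s[m],1),np.polyfit(ly[m],s[m],1);print(c)
for r_ in arm.silhouettes("wrist","press_mid")[:2]: print(r_["score"],r_["at"],r_["region"].sum())
cv2.imwrite("pics/w1.png",cv2.cvtColor(im,cv2.COLOR_RGB2BGR))
plan(FL+.19*AX,Rt,2)
```

```text
stem 0.052 114 0.05963432262390387 [[-0.0057, -0.0004, 0.0053], [-0.0103, -0.0052, 0.0004]]
stem 0.04 27 0.051261093020837964 [[-0.0057, -0.0013, 0.0046], [-0.0105, -0.0095, -0.0061]]
stem 0.025 34 0.03962639125168067 [[-0.0061, -0.0015, 0.0044], [-0.0104, -0.0096, -0.0046]]
stem 0.01 25 0.024756058532141665 [[-0.0058, -0.002, 0.0043], [-0.0105, -0.0096, -0.0058]]
disc 2073 0.00432147219699529 [[-0.0322, 0.0319], [-0.0322, 0.0319]]
rim 1632 [-0.00024611 -0.00296951] 0.0496057680028432 0.08201746888779067 0.08358789469266495
(array([-0.00146155,  0.08133292]), array([-0.00961341,  0.08128191]))
0.76 [270.9, 169.3] 2065
dist 0.019 ang 0.4
[[0.0094,0.0008,-0.0004,0.0031,0.001,0.0007],[0.0094,0.0008,-0.0004,0.0031,0.001,0.0007]]
```

View pics/w1.png

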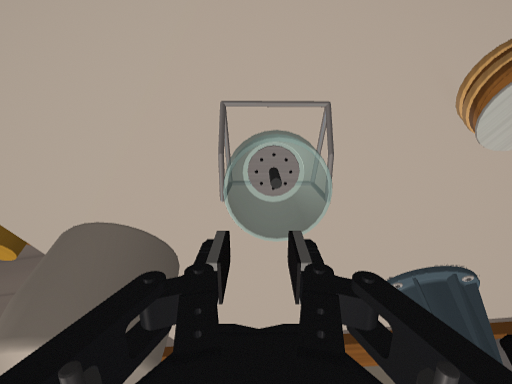

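```bash
cat >> h.py <<'E'
RT=tiltR([-.234,-.972,0]);FL=FL+RT@np.array([-.0005,-.0047,0])
E
python3 - <<'E'
from h import *
plan(FL+.19*AX,RT,1)
E
```

```text
dist 0.0187 ang 0.4
[[0.0184,-0.0031,-0.0009,0.0062,0.002,0.0013]]
```

Call:
send_rows([
  [0.0184,-0.003,-0.001,0.006,0.002,0.0013],
  [0,0,0.02,0,0,0],
  [0,0,0.02,0,0,0],
  [0,0,0.02,0,0,0],
  [0,0,0.02,0,0,0],
  [0,0,0,0,0,0],
])

```text
time: 4.1
ee_pos: [0.5176, 0.2423, 0.1249]
ee_rot: [-0.15, -0.6, 0.764, 0.187]
force: [-0.7, 0.0, -0.0]
gripper_width: 0.0342
```

Run:
```python
from h import *
plan(FL+.034*AX,RT,6)
st=arm.read_state();im,d=arm.capture("wrist");K,E=T("wrist",st)
P=cloud(d,K,E);D=P-FL;s=D@AX;lx=D@RT[:,0];ly=D@RT[:,1];r=np.hypot(lx,ly)
m=(r<.018)&(s>.053)&(s<.063);print("stem",m.sum(),[np.percentile(q[m],[2,50,98]).round(4).tolist() for q in (lx,ly,s)])
```

```text
dist 0.0759 ang 0.4
[[-0.002,0.0003,0.0125,-0.0007,-0.0005,-0.0006],[-0.002,0.0003,0.0125,-0.0007,-0.0005,-0.0006],[-0.0019,0.0003,0.0125,-0.0007,-0.0005,-0.0006],[-0.0019,0.0003,0.0125,-0.0007,-0.0005,-0.0006],[-0.0019,0.0003,0.0125,-0.0007,-0.0005,-0.0006],[-0.0019,0.0002,0.0125,-0.0007,-0.0005,-0.0006]]
stem 207 [[-0.0046, 0.0006, 0.0059], [-0.0057, -0.0009, 0.0051], [0.0537, 0.0582, 0.0596]]
```

Call:
send_rows([
  [-0.0115,0.001,0,-0.004,-0.003,-0.0036],
  [0,0,0,0,0,0],
  [0,0,0.018,0,0,0],
  [0,0,0.01,0,0,0],
  [0,0,0,0,0,0],
])

```text
time: 4.65
ee_pos: [0.5135, 0.2559, 0.107]
ee_rot: [-0.143, -0.601, 0.764, 0.187]
force: [-0.3, -0.1, -0.4]
gripper_width: 0.0342
```

Run:
```python
from h import *
plan(FL+.034*AX,RT,4)
```

```text
dist 0.056 ang 0.8
[[0.0003,0.001,0.014,-0.0032,0.0014,0.0001],[0.0002,0.001,0.014,-0.0032,0.0014,0.0001],[0.0002,0.001,0.014,-0.0032,0.0014,0.0001],[0.0002,0.0009,0.014,-0.0032,0.0014,0.0001]]
```

Call:
send_rows([
  [0,0.001,0.014,-0.003,0.0014,0],
  [0,0.001,0.014,-0.003,0.0014,0],
  [0,0.001,0.014,-0.003,0.0014,0],
  [0,0,0.005,-0.003,0,0],
  [0,0,0,0,0,0],
])

```text
time: 5.15
ee_pos: [0.4907, 0.2623, 0.0668]
ee_rot: [-0.147, -0.601, 0.762, 0.189]
force: [2.0, -1.6, 7.2]
gripper_width: 0.0342
```

Run:
```python
from h import *
plan(FL+.034*AX,RT,2)
```

```text
dist 0.0095 ang 0.3
[[0.0008,0.0007,0.0046,-0.0021,0.0015,0.0009],[0.0008,0.0007,0.0046,-0.0021,0.0015,0.0009]]
```

Call:
send_rows([
  [0,0,0,0,0,0],
])

```text
time: 5.25
ee_pos: [0.4908, 0.2623, 0.0669]
ee_rot: [-0.147, -0.601, 0.762, 0.189]
force: [0.1, -1.3, 2.6]
gripper_width: 0.0341
```

Run:
```python
from h import *
st=arm.read_state();print(st["force"],st["torque"])
plan(FL+.034*AX,RT,2)
im,d=arm.capture("wrist")
cv2.imwrite("pics/w2.png",cv2.cvtColor(im,cv2.COLOR_RGB2BGR))
```

```text
[ 0.06382375 -1.25437618  2.6315996 ] [-0.03874578 -0.20257431 -0.03072712]
dist 0.0096 ang 0.3
[[0.0008,0.0008,0.0047,-0.0022,0.0016,0.0009],[0.0008,0.0008,0.0047,-0.0022,0.0016,0.0009]]
```

View pics/w2.png

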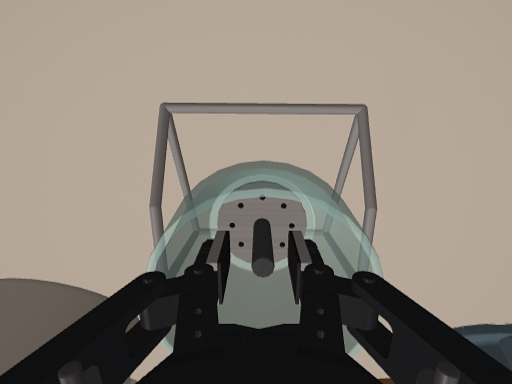

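Call:
send_rows([
  [0.0008,0.0008,0,-0.002,0.0015,0.001],
  [0,0,0.003,0,0,0],
  [0,0,0.003,0,0,0],
  [0,0,0,0,0,0],
], gripper=0.72)

```text
time: 5.7
ee_pos: [0.4855, 0.2615, 0.0607]
ee_rot: [-0.15, -0.601, 0.762, 0.19]
force: [-1.1, -2.1, 0.9]
gripper_width: 0.0237
```

Run:
```python
from h import *
plan(FL+.034*AX,RT,1)
```

```text
dist 0.0016 ang 0.1
[[-0.0004,-0.0,0.0016,0.0006,-0.0011,0.0003]]
```

Well seated; grip.

Call:
send_rows([
  [0,0,0,0,0,0],
  [0,0,0,0,0,0],
  [0,0,0,0,0,0],
  [0,0,0,0,0,0],
  [0,0,0,0,0,0],
], gripper=1.0, force=50)

```text
time: 6.2
ee_pos: [0.4855, 0.2616, 0.0603]
ee_rot: [-0.15, -0.601, 0.762, 0.19]
force: [0.4, -1.1, 1.2]
gripper_width: 0.0105
```

Run:
```python
from h import *
st=arm.read_state();print(st["force"])
plan(FL+.034*AX,RT,1)
plan(FL+.2*AX,RT,10)
```

```text
[ 0.39267061 -1.09392326  1.2418823 ]
dist 0.0013 ang 0.1
[[-0.0003,0.0001,0.0012,0.0005,-0.001,0.0003]]
dist 0.1648 ang 0.1
[[-0.0,0.0,-0.0165,0.0,-0.0001,0.0],[-0.0,0.0,-0.0165,0.0,-0.0001,0.0],[-0.0,0.0,-0.0165,0.0,-0.0001,0.0],[-0.0,0.0,-0.0165,0.0,-0.0001,0.0],[-0.0,0.0,-0.0165,0.0,-0.0001,0.0],[-0.0,0.0,-0.0165,0.0,-0.0001,0.0],[-0.0,0.0,-0.0165,0.0,-0.0001,0.0],[-0.0,0.0,-0.0165,0.0,-0.0001,0.0],[-0.0,0.0,-0.0165,0.0,-0.0001,0.0],[-0.0,0.0,-0.0165,0.0,-0.0001,0.0]]
```

Call:
send_rows([
  [0,0,-0.01,0,0,0],
  [0,0,-0.015,0,0,0],
  [0,0,-0.015,0,0,0],
  [0,0,-0.015,0,0,0],
  [0,0,0,0,0,0],
])

```text
time: 6.7
ee_pos: [0.5134, 0.2556, 0.1134]
ee_rot: [-0.149, -0.601, 0.762, 0.19]
force: [-0.4, 0.6, -0.8]
gripper_width: 0.0104
```

Run:
```python
from h import *
plan(FL+.2*AX,RT,8)
```

```text
dist 0.1045 ang 0.1
[[0.0001,0.0,-0.0131,-0.0001,0.0,0.0001],[0.0001,0.0,-0.0131,-0.0001,0.0,0.0001],[0.0001,0.0001,-0.0131,-0.0001,0.0,0.0001],[0.0001,0.0001,-0.0131,-0.0001,0.0,0.0001],[0.0001,0.0001,-0.0131,-0.0001,0.0,0.0001],[0.0001,0.0001,-0.0131,-0.0001,0.0,0.0001],[0.0001,0.0001,-0.0131,-0.0001,0.0,0.0001],[0.0001,0.0001,-0.0131,-0.0001,0.0,0.0001]]
```

Call:
send_rows([
  [0,0,-0.02,0,0,0],
  [0,0,-0.025,0,0,0],
  [0,0,-0.025,0,0,0],
  [0,0,-0.025,0,0,0],
  [0,0,-0.012,0,0,0],
  [0,0,0,0,0,0],
])

```text
time: 7.3
ee_pos: [0.5635, 0.2433, 0.2114]
ee_rot: [-0.149, -0.601, 0.762, 0.19]
force: [0.7, 0.4, -1.2]
gripper_width: 0.0102
```

Run:
```python
from h import *
plan([.479,-.249,.235],downR([-.1,-1]),20)
```

```text
dist 0.5 ang 29.0
[[0.0249,-0.0009,-0.0018,0.0244,0.0017,-0.0067],[0.0249,-0.0008,-0.0018,0.0244,0.0017,-0.0067],[0.0249,-0.0007,-0.0017,0.0244,0.0017,-0.0067],[0.0249,-0.0005,-0.0016,0.0244,0.0017,-0.0067],[0.0249,-0.0004,-0.0016,0.0244,0.0017,-0.0067],[0.025,-0.0003,-0.0015,0.0244,0.0017,-0.0067],[0.025,-0.0001,-0.0015,0.0244,0.0017,-0.0067],[0.025,-0.0,-0.0015,0.0244,0.0017,-0.0067],[0.025,0.0001,-0.0014,0.0244,0.0017,-0.0067],[0.025,0.0003,-0.0014,0.0244,0.0017,-0.0067],[0.025,0.0004,-0.0013,0.0244,0.0017,-0.0067],[0.025,0.0005,-0.0013,0.0244,0.0017,-0.0067],[0.025,0.0007,-0.0013,0.0244,0.0017,-0.0067],[0.025,0.0008,-0.0013,0.0244,0.0017,-0.0067],[0.025,0.0009,-0.0012,0.0244,0.0017,-0.0067],[0.0249,0.0011,-0.0012,0.0244,0.0017,-0.0067],[0.0249,0.0012,-0.0012,0.0244,0.0017,-0.0067],[0.0249,0.0013,-0.0012,0.0244,0.0017,-0.0067],[0.0249,0.0015,-0.0012,0.0244,0.0017,-0.0067],[0.0249,0.0016,-0.0012,0.0244,0.0017,-0.0067]]
```

Call:
send_rows([
  [0.025,-0.001,-0.002,0.0244,0.0017,-0.0067],
  [0.025,-0.001,-0.002,0.0244,0.0017,-0.0067],
  [0.025,-0.001,-0.002,0.0244,0.0017,-0.0067],
  [0.025,-0.0005,-0.002,0.0244,0.0017,-0.0067],
  [0.025,0,-0.0015,0.0244,0.0017,-0.0067],
  [0.025,0,-0.0015,0.0244,0.0017,-0.0067],
  [0.025,0,-0.0015,0.0244,0.0017,-0.0067],
  [0.025,0,-0.0015,0.0244,0.0017,-0.0067],
  [0.025,0,-0.0015,0.0244,0.0017,-0.0067],
  [0.025,0,-0.0015,0.0244,0.0017,-0.0067],
  [0.025,0,-0.0015,0.0244,0.0017,-0.0067],
  [0.025,0.0005,-0.0015,0.0244,0.0017,-0.0067],
])

```text
time: 8.5
ee_pos: [0.5006, -0.0566, 0.2099]
ee_rot: [-0.065, -0.653, 0.75, 0.082]
force: [0.2, 0.1, -1.8]
gripper_width: 0.0104
```

Run:
```python
from h import *
plan([.479,-.249,.235],downR([-.1,-1]),10)
```

```text
dist 0.1952 ang 12.2
[[0.0193,0.0,-0.0027,0.021,0.0013,-0.0039],[0.0193,0.0,-0.0027,0.021,0.0013,-0.0039],[0.0193,0.0001,-0.0027,0.021,0.0013,-0.0039],[0.0193,0.0001,-0.0027,0.021,0.0013,-0.0039],[0.0193,0.0001,-0.0026,0.021,0.0013,-0.0039],[0.0193,0.0001,-0.0026,0.021,0.0013,-0.0039],[0.0193,0.0001,-0.0026,0.021,0.0013,-0.0039],[0.0193,0.0002,-0.0026,0.021,0.0013,-0.0039],[0.0194,0.0002,-0.0026,0.021,0.0013,-0.0039],[0.0194,0.0002,-0.0025,0.021,0.0013,-0.0039]]
```

Call:
send_rows([
  [0.0193,0,-0.003,0.021,0.0013,-0.004],
  [0.0193,0,-0.003,0.021,0.0013,-0.004],
  [0.0193,0,-0.003,0.021,0.0013,-0.004],
  [0.0193,0,-0.003,0.021,0.0013,-0.004],
  [0.0193,0,-0.003,0.021,0.0013,-0.004],
  [0.0193,0,-0.003,0.021,0.0013,-0.004],
  [0.0193,0,-0.003,0.021,0.0013,-0.004],
  [0.0193,0,-0.003,0.021,0.0013,-0.004],
  [0.0193,0,-0.003,0.021,0.0013,-0.004],
  [0.0193,0,-0.003,0.021,0.0013,-0.004],
  [0,0,0,0,0,0],
])

```text
time: 9.6
ee_pos: [0.4681, -0.2494, 0.2225]
ee_rot: [-0.0, -0.672, 0.74, 0.009]
force: [-0.1, 0.9, -0.8]
gripper_width: 0.0105
```

Run:
```python
from h import *
plan([.479,-.249,.235],downR([-.1,-1]),1)
st=arm.read_state();im,d=arm.capture("wrist");K,E=T("wrist",st);P=cloud(d,K,E)
tc=np.array(st["ee_pos"]);Rm=rot(st["ee_rot"]);L=(P-tc)@Rm
# disc in tool frame
m=(abs(L[:,0])<.045)&(abs(L[:,1])<.045)&(L[:,2]>.015)&(L[:,2]<.055);print("disc",m.sum(),[np.percentile(L[m,i],[1,50,99]).round(4).tolist() for i in range(3)])
q=L[m&(L[:,2]>.022)];c=np.linalg.lstsq(np.c_[q[:,:2],np.ones(len(q))],q[:,2],rcond=None)[0];print("plane slopes",c)
def circ(q):
    k=np.linalg.lstsq(np.c_[2*q[:,:2],np.ones(len(q))],(q[:,:2]**2).sum(1),rcond=None)[0];return k[:2],np.sqrt(k[2]+k[:2]@k[:2])
m=(P[:,2]>.076)&(P[:,2]<.088)&(np.hypot(P[:,0]-.479,P[:,1]+.249)<.05);print("rim",m.sum(),circ(P[m]) if m.sum()>20 else 0)
m=(P[:,2]<.006)&(P[:,2]>.002);
np.savez("w3",im=im,d=d);cv2.imwrite("pics/w3.png",cv2.cvtColor(im,cv2.COLOR_RGB2BGR))
```

```text
dist 0.0166 ang 1.1
[[-0.0016,-0.0107,-0.0126,0.0136,0.0119,0.0039]]
disc 4259 [[-0.03, 0.0003, 0.03], [-0.031, -0.0107, 0.0128], [0.0188, 0.0309, 0.0328]]
plane slopes [-0.00091013 -0.00839435  0.03073578]
rim 595 (array([ 0.479296  , -0.24991829]), np.float64(0.040266539252556834))
```

View pics/w3.png

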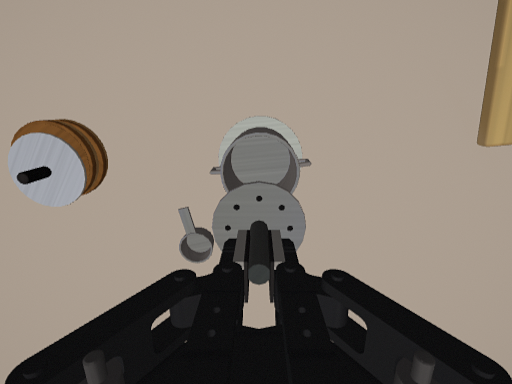

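Call:
send_rows([
  [-0.0016,-0.011,0,0.0136,0.012,0.004],
  [0,0,0.025,0,0,0],
  [0,0,0.025,0,0,0],
  [0,0,0.015,0,0,0],
  [0,0,0,0,0,0],
])

```text
time: 10.15
ee_pos: [0.4819, -0.2413, 0.1526]
ee_rot: [0.001, -0.672, 0.74, 0.001]
force: [-0.3, 0.3, -2.2]
gripper_width: 0.0102
```

Run:
```python
from h import *
plan([.4793,-.2492,.046],downR([-.1,-1]),1)
```

```text
dist 0.1069 ang 0.2
[[0.0084,0.0017,0.1065,0.0005,0.0024,0.0031]]
```

Call:
send_rows([
  [0.0084,0.0017,0,0,0.002,0.003],
  [0,0,0,0,0,0],
  [0,0,0.01,0,0,0],
  [0,0,0,0,0,0],
])

```text
time: 10.55
ee_pos: [0.4812, -0.249, 0.1437]
ee_rot: [0.0, -0.672, 0.741, -0.001]
force: [-0.5, -1.0, -1.1]
gripper_width: 0.0102
```

Run:
```python
from h import *
plan([.4793,-.2492,.046],downR([-.1,-1]),1)
```

```text
dist 0.0977 ang 0.2
[[0.0003,0.0021,0.0977,-0.0021,-0.0013,0.0021]]
```

Call:
send_rows([
  [0,0.002,0.005,-0.002,-0.001,0.002],
  [0,0,0.012,0,0,0],
  [0,0,0.012,0,0,0],
  [0,0,0.012,0,0,0],
  [0,0,0,0,0,0],
])

```text
time: 11.05
ee_pos: [0.4791, -0.2491, 0.0995]
ee_rot: [-0.0, -0.671, 0.742, -0.001]
force: [0.3, 0.6, -1.2]
gripper_width: 0.0106
```

Run:
```python
from h import *
plan([.4793,-.2492,.046],downR([-.1,-1]),1)
```

```text
dist 0.0535 ang 0.1
[[0.0,-0.0002,0.0535,-0.0007,-0.0007,-0.0008]]
```

Call:
send_rows([
  [0,0,0.012,0,0,0],
  [0,0,0.012,0,0,0],
  [0,0,0.012,0,0,0],
  [0,0,0.009,0,0,0],
  [0,0,0.004,0,0,0],
  [0,0,0,0,0,0],
])

```text
time: 11.65
ee_pos: [0.4787, -0.2488, 0.0449]
ee_rot: [-0.0, -0.671, 0.742, 0.0]
force: [0.6, 0.4, -0.4]
gripper_width: 0.0103
```

Run:
```python
from h import *
print(arm.read_state()["force"]);plan([.4793,-.2492,.046],downR([-.1,-1]),1)
```

```text
[ 0.59060992  0.41672734 -0.41076851]
dist 0.0013 ang 0.1
[[0.0004,-0.0007,-0.0011,0.0009,0.0004,-0.0009]]
```

Near the floor; feel for contact in tiny steps.

Call:
send_rows([
  [0,0,0.0015,0,0,0],
  [0,0,0.0015,0,0,0],
  [0,0,0,0,0,0],
])

```text
time: 11.95
ee_pos: [0.4794, -0.2492, 0.0452]
ee_rot: [-0.0, -0.671, 0.742, 0.0]
force: [0.2, 0.0, -0.9]
gripper_width: 0.0104
```

Call:
send_rows([
  [0,0,0.003,0,0,0],
  [0,0,0.003,0,0,0],
  [0,0,0,0,0,0],
])

```text
time: 12.25
ee_pos: [0.4807, -0.2502, 0.0454]
ee_rot: [-0.0, -0.671, 0.741, -0.001]
force: [0.4, -0.5, -0.7]
gripper_width: 0.0102
```

Call:
send_rows([
  [0.001,0.001,0.005,0,0,0],
  [0,0,0,0,0,0],
  [0,0,0,0,0,0],
])

```text
time: 12.55
ee_pos: [0.4828, -0.2522, 0.0458]
ee_rot: [0.001, -0.671, 0.741, -0.004]
force: [-0.1, -0.3, -1.3]
gripper_width: 0.0106
```

Run:
```python
from h import *
for i in range(4):
    im,d=arm.capture("wrist");st=arm.read_state();print(np.round(st["ee_pos"],4),np.round(st["force"],2))
K,E=T("wrist",st);P=cloud(d,K,E);L=(P-np.array(st["ee_pos"]))@rot(st["ee_rot"])
r=np.hypot(P[:,0]-.4793,P[:,1]+.2492)
for lo,hi in[(.034,.037),(0,.031)]:
    m=(r>lo)&(r<hi)&(P[:,2]<.03);print(m.sum(),np.percentile(P[m,2],[5,25,50,75,95]).round(4) if m.any() else 0)
cv2.imwrite("pics/w4.png",cv2.cvtColor(im,cv2.COLOR_RGB2BGR))
```

```text
[ 0.4827 -0.2522  0.0455] [ 0.3   0.15 -0.4 ]
[ 0.4823 -0.252   0.0451] [-0.24  0.05 -0.5 ]
[ 0.4821 -0.2517  0.0448] [-0.38  0.17 -1.83]
[ 0.482  -0.2516  0.0447] [ 0.91  0.2  -0.89]
254 [0.0083 0.0089 0.0093 0.0097 0.0103]
1598 [0.0126 0.0134 0.0139 0.0143 0.023 ]
```

View pics/w4.png

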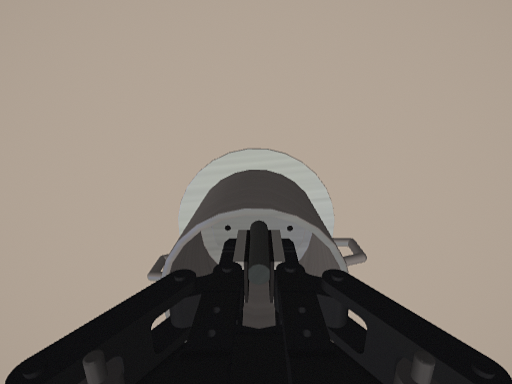

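Call:
send_rows([
  [-0.0022,0.0028,0,0,0,0],
  [0,0,0,0,0,0],
])

```text
time: 12.95
ee_pos: [0.4794, -0.2493, 0.0444]
ee_rot: [0.001, -0.671, 0.741, -0.003]
force: [0.4, 1.3, 3.0]
gripper_width: 0.0102
```

Call:
send_rows([
  [0,0,0,0,0,0],
  [0,0,0,0,0,0],
  [0,0,0,0,0,0],
  [0,0,0,0,0,0],
], gripper=0.78)

```text
time: 13.35
ee_pos: [0.4787, -0.2489, 0.0437]
ee_rot: [0.001, -0.671, 0.741, -0.002]
force: [0.1, -0.4, 0.6]
gripper_width: 0.0186
```

Run:
```python
from h import *
plan([.4793,-.2492,.046],downR([-.1,-1]),1)
im,d=arm.capture("wrist");st=arm.read_state()
K,E=T("wrist",st);P=cloud(d,K,E);r=np.hypot(P[:,0]-.4793,P[:,1]+.2492)
m=(r<.025)&(P[:,2]<.02);print(m.sum(),np.percentile(P[m,2],[5,50,95]).round(4),np.linalg.lstsq(np.c_[P[m,:2]-[.4793,-.2492],np.ones(m.sum())],P[m,2],rcond=None)[0].round(3))
m=(r<.03)&(P[:,2]>.056)&(P[:,2]<.075);L=(P-np.array(st["ee_pos"]))@rot(st["ee_rot"])
m=(abs(L[:,0])<.008)&(abs(L[:,1])<.012)&(P[:,2]>.03);print("stem",P[m].min(0),P[m].max(0),np.median(P[m],0))
```

```text
dist 0.0024 ang 0.3
[[0.0003,-0.0006,-0.0023,-0.0039,-0.0021,0.0005]]
1795 [0.0124 0.0135 0.0146] [ 0.007 -0.002  0.014]
stem [ 0.47381471 -0.25774459  0.03017278] [ 0.49107915 -0.24173437  0.12962873] [ 0.48916307 -0.24974445  0.11784462]
```

Call:
send_rows([
  [0,0,-0.012,0,0,0],
  [0,0,-0.012,0,0,0],
  [0,0,-0.015,0,0,0],
  [0,0,-0.025,0,0,0],
  [0,0,-0.03,0,0,0],
  [0,0,-0.04,0,0,0],
  [0,0,0,0,0,0],
])

```text
time: 14.1
ee_pos: [0.4785, -0.2487, 0.1886]
ee_rot: [0.001, -0.671, 0.741, -0.003]
force: [0.9, -0.0, 1.0]
gripper_width: 0.0189
```

Run:
```python
from h import *
plan([.4965,.0073,.17],downR([-.1,-1]),10)
for c in ["top"]:
    im,d=arm.capture(c);K,E=T(c);P=cloud(d,K,E)
    def circ(q):
        k=np.linalg.lstsq(np.c_[2*q[:,:2],np.ones(len(q))],(q[:,:2]**2).sum(1),rcond=None)[0];return k[:2],np.sqrt(k[2]+k[:2]@k[:2])
    r=np.hypot(P[:,0]-.479,P[:,1]+.249);m=(r<.05)&(P[:,2]>.074)&(P[:,2]<.09);print("rim",m.sum(),circ(P[m]))
    m=(r<.02)&(P[:,2]>.058)&(P[:,2]<.074);print("stemtop",m.sum(),np.median(P[m],0))
    m=(np.hypot(P[:,0]-.496,P[:,1]-.007)<.02)&(P[:,2]>.075)&(P[:,2]<.09);print("knob",m.sum(),np.median(P[m],0))
```

```text
dist 0.2573 ang 0.4
[[-0.0257,0.0008,0.0018,-0.0006,-0.0003,0.0001],[-0.0257,0.0008,0.0018,-0.0006,-0.0003,0.0001],[-0.0257,0.0008,0.0018,-0.0006,-0.0003,0.0001],[-0.0257,0.0008,0.0018,-0.0006,-0.0003,0.0001],[-0.0257,0.0008,0.0018,-0.0006,-0.0003,0.0001],[-0.0257,0.0008,0.0018,-0.0006,-0.0003,0.0001],[-0.0257,0.0008,0.0018,-0.0006,-0.0003,0.0001],[-0.0257,0.0008,0.0018,-0.0006,-0.0003,0.0001],[-0.0257,0.0008,0.0018,-0.0006,-0.0003,0.0001],[-0.0257,0.0008,0.0019,-0.0006,-0.0003,0.0001]]
rim 160 (array([ 0.47959604, -0.24829894]), np.float64(0.04036368789534121))
stemtop 31 [ 0.47992754 -0.2480954   0.0661547 ]
knob 38 [0.49674297 0.00772397 0.07851285]
```

Press stands centred in the phin. On to the lid.

Call:
send_rows([
  [-0.0257,0.0008,0.001,0,0,0],
  [-0.0257,0.0008,0.001,0,0,0],
  [-0.0257,0.0008,0.001,0,0,0],
  [-0.0257,0.0008,0.001,0,0,0],
  [-0.0257,0.0008,0.001,0,0,0],
  [-0.0257,0.0008,0.001,0,0,0],
  [-0.0257,0.0008,0.001,0,0,0],
  [-0.0257,0.0008,0.001,0,0,0],
  [-0.0257,0.0008,0.001,0,0,0],
  [-0.025,0.0008,0.001,0,0,0],
  [0,0,0,0,0,0],
], gripper=0.6)

```text
time: 15.25
ee_pos: [0.4899, 0.0185, 0.1723]
ee_rot: [-0.002, -0.67, 0.742, 0.002]
force: [0.0, 0.3, 0.0]
gripper_width: 0.0343
```

Run:
```python
from h import *
plan([.4965,.0075,.11],downR([-.1,-1]),1)
st=arm.read_state();im,d=arm.capture("wrist");K,E=T("wrist",st);P=cloud(d,K,E)
r=np.hypot(P[:,0]-.4965,P[:,1]-.0075)
m=(r<.02)&(P[:,2]>.074)&(P[:,2]<.09);print("knobtop",m.sum(),P[m].min(0),P[m].max(0))
m=(r<.055)&(P[:,2]>.041)&(P[:,2]<.05);print("disc",m.sum(),P[m].min(0),P[m].max(0))
```

```text
dist 0.0636 ang 0.3
[[0.0102,-0.008,0.0622,0.0045,-0.0001,-0.0031]]
knobtop 186 [4.90115192e-01 1.74111330e-04 7.40859881e-02] [0.50304437 0.01360813 0.08096843]
disc 5941 [ 0.45067505 -0.03867456  0.04194315] [0.54213892 0.05244706 0.04976456]
```

Call:
send_rows([
  [0.0105,-0.008,0.01,0.0045,0,-0.003],
  [0,0,0.015,0,0,0],
  [0,0,0.015,0,0,0],
  [0,0,0.01,0,0,0],
  [0,0,0,0,0,0],
])

```text
time: 15.8
ee_pos: [0.4979, -0.0011, 0.1183]
ee_rot: [-0.001, -0.67, 0.743, -0.001]
force: [-0.4, 0.1, 0.3]
gripper_width: 0.0341
```

Run:
```python
from h import *
plan([.4966,.0071,.059],downR([-.1,-1]),1)
```

```text
dist 0.0599 ang 0.3
[[-0.0083,0.0022,0.0592,-0.0011,-0.0032,-0.0032]]
```

Call:
send_rows([
  [-0.0083,0.002,0,-0.001,-0.003,-0.003],
  [0,0,0,0,0,0],
  [0,0,0.012,0,0,0],
  [0,0,0.012,0,0,0],
  [0,0,0.01,0,0,0],
  [0,0,0,0,0,0],
])

```text
time: 16.4
ee_pos: [0.4977, 0.0066, 0.0825]
ee_rot: [0.001, -0.671, 0.742, -0.001]
force: [-0.4, -0.5, -0.1]
gripper_width: 0.0342
```

Run:
```python
from h import *
plan([.4966,.0071,.059],downR([-.1,-1]),1)
```

```text
dist 0.0235 ang 0.1
[[-0.0004,0.0012,0.0235,-0.0024,-0.0004,-0.001]]
```

Call:
send_rows([
  [0,0.001,0.008,-0.0024,0,0],
  [0,0,0.008,0,0,0],
  [0,0,0.007,0,0,0],
  [0,0,0,0,0,0],
  [0,0,0,0,0,0],
])

```text
time: 16.9
ee_pos: [0.4964, 0.0068, 0.0568]
ee_rot: [-0.001, -0.671, 0.742, 0.0]
force: [-0.1, -0.2, -0.2]
gripper_width: 0.0343
```

Run:
```python
from h import *
plan([.4966,.0071,.059],downR([-.1,-1]),1)
```

```text
dist 0.0022 ang 0.1
[[-0.0003,-0.0002,-0.0022,0.0014,-0.0002,-0.0007]]
```

Call:
send_rows([
  [0,0,-0.003,0.001,0,0],
  [0,0,0,0,0,0],
])

```text
time: 17.1
ee_pos: [0.4967, 0.0067, 0.0604]
ee_rot: [-0.0, -0.671, 0.742, -0.0]
force: [0.8, -0.1, 0.0]
gripper_width: 0.0342
```

Call:
send_rows([
  [0,0,0,0,0,0],
  [0,0,0,0,0,0],
  [0,0,0,0,0,0],
  [0,0,0,0,0,0],
  [0,0,0,0,0,0],
], gripper=1.0, force=50)

```text
time: 17.6
ee_pos: [0.4971, 0.0067, 0.0612]
ee_rot: [0.0, -0.671, 0.742, -0.001]
force: [0.4, -0.6, -0.2]
gripper_width: 0.0119
```

Call:
send_rows([
  [0,0,-0.01,0,0,0],
  [0,0,-0.02,0,0,0],
  [0,0,-0.025,0,0,0],
  [0,0,-0.025,0,0,0],
  [0,0,-0.025,0,0,0],
  [0,0,-0.015,0,0,0],
  [0,0,0,0,0,0],
])

```text
time: 18.3
ee_pos: [0.4959, 0.007, 0.1883]
ee_rot: [-0.0, -0.671, 0.742, -0.0]
force: [-0.2, -0.1, -1.0]
gripper_width: 0.0124
```

Run:
```python
from h import *
plan([.4795,-.2488,.19],downR([-.1,-1]),12)
st=arm.read_state();im,d=arm.capture("wrist");K,E=T("wrist",st);P=cloud(d,K,E)
L=(P-np.array(st["ee_pos"]))@rot(st["ee_rot"])
m=(np.hypot(L[:,0],L[:,1])<.055)&(L[:,2]>.009)&(L[:,2]<.02);print("disc",m.sum(),[np.percentile(L[m,i],[.5,50,99.5]).round(4).tolist() for i in range(3)],np.linalg.lstsq(np.c_[L[m,:2],np.ones(m.sum())],L[m,2],rcond=None)[0].round(4))
```

```text
dist 0.2564 ang 0.0
[[0.0213,-0.0008,-0.0001,0.0,-0.0,-0.0],[0.0213,-0.0008,-0.0001,0.0,-0.0,-0.0],[0.0213,-0.0008,-0.0001,0.0,-0.0,-0.0],[0.0213,-0.0008,-0.0001,0.0,-0.0,-0.0],[0.0213,-0.0008,-0.0001,0.0,-0.0,-0.0],[0.0213,-0.0008,-0.0001,0.0,-0.0,-0.0],[0.0213,-0.0008,-0.0001,0.0,-0.0,-0.0],[0.0213,-0.0008,-0.0001,0.0,-0.0,-0.0],[0.0213,-0.0008,-0.0001,0.0,-0.0,-0.0],[0.0213,-0.0008,-0.0001,0.0,-0.0,-0.0],[0.0213,-0.0008,-0.0001,0.0,-0.0,-0.0],[0.0213,-0.0008,-0.0001,0.0,-0.0,-0.0]]
disc 10540 [[-0.0441, 0.0003, 0.044], [-0.0439, -0.0142, 0.0447], [0.0129, 0.0162, 0.018]] [-0.0007 -0.0017  0.0162]
```

Call:
send_rows([
  [0.0215,-0.0008,0,0,0,0],
  [0.0215,-0.0008,0,0,0,0],
  [0.0215,-0.0008,0,0,0,0],
  [0.0215,-0.0008,0,0,0,0],
  [0.0215,-0.0008,0,0,0,0],
  [0.0215,-0.0008,0,0,0,0],
  [0.0215,-0.0008,0,0,0,0],
  [0.0215,-0.0008,0,0,0,0],
  [0.0215,-0.0008,0,0,0,0],
  [0.0215,-0.0008,0,0,0,0],
  [0.02,-0.0008,0,0,0,0],
  [0,0,0,0,0,0],
])

```text
time: 19.55
ee_pos: [0.4713, -0.2314, 0.171]
ee_rot: [-0.004, -0.672, 0.741, 0.012]
force: [-0.6, 0.5, -1.3]
gripper_width: 0.012
```

Run:
```python
from h import *
plan([.4795,-.2488,.15],downR([-.1,-1]),1)
```

```text
dist 0.0284 ang 1.5
[[0.0167,-0.0103,0.0206,0.0237,0.0103,0.0016]]
```

Call:
send_rows([
  [0.0165,-0.0103,0,0.0237,0.01,0.0016],
  [0,0,0,0,0,0],
  [0,0,0.01,0,0,0],
  [0,0,0,0,0,0],
])

```text
time: 19.95
ee_pos: [0.4792, -0.2476, 0.1567]
ee_rot: [0.0, -0.671, 0.742, 0.002]
force: [0.0, 0.8, -0.5]
gripper_width: 0.0124
```

Run:
```python
from h import *
plan([.4795,-.2488,.103],downR([-.1,-1]),1)
```

```text
dist 0.0537 ang 0.2
[[0.0014,-0.0005,0.0536,0.0023,0.0034,-0.0002]]
```

Call:
send_rows([
  [0.0014,0,0.01,0.002,0.003,0],
  [0,0,0.012,0,0,0],
  [0,0,0.011,0,0,0],
  [0,0,0,0,0,0],
])

```text
time: 20.35
ee_pos: [0.4786, -0.2469, 0.1197]
ee_rot: [-0.0, -0.672, 0.741, 0.001]
force: [0.0, 0.0, -1.6]
gripper_width: 0.012
```

Run:
```python
from h import *
plan([.4795,-.2488,.103],downR([-.1,-1]),1)
```

```text
dist 0.0168 ang 0.2
[[0.0018,-0.0011,0.0167,0.0019,0.0015,0.0018]]
```

Call:
send_rows([
  [0.0018,-0.001,0,0.002,0.0015,0.002],
  [0,0,0.008,0,0,0],
  [0,0,0.006,0,0,0],
  [0,0,0,0,0,0],
  [0,0,0,0,0,0],
])

```text
time: 20.85
ee_pos: [0.4797, -0.2491, 0.1045]
ee_rot: [0.0, -0.671, 0.742, -0.0]
force: [-0.4, -0.3, -0.7]
gripper_width: 0.0122
```

Run:
```python
from h import *
print(arm.read_state()["force"]);plan([.4795,-.2488,.1],downR([-.1,-1]),1)
```

```text
[-0.38773605 -0.30786378 -0.68237523]
dist 0.0045 ang 0.0
[[-0.0003,0.0003,0.0045,-0.0006,-0.0003,-0.0003]]
```

Call:
send_rows([
  [0,0,0.003,0,0,0],
  [0,0,0.003,0,0,0],
  [0,0,0,0,0,0],
  [0,0,0,0,0,0],
])

```text
time: 21.25
ee_pos: [0.4807, -0.2499, 0.1014]
ee_rot: [0.0, -0.671, 0.741, -0.002]
force: [-0.1, 0.2, -0.8]
gripper_width: 0.0124
```

Run:
```python
from h import *
print(arm.read_state()["force"]);plan([.4795,-.2488,.1],downR([-.1,-1]),1)
```

```text
[-0.07166641  0.21520693 -0.77491842]
dist 0.0021 ang 0.2
[[-0.001,0.0013,0.0013,-0.0026,-0.0019,-0.0]]
```

Call:
send_rows([
  [-0.001,0.001,0.003,-0.002,-0.002,0],
  [0,0,0.002,0,0,0],
  [0,0,0,0,0,0],
  [0,0,0,0,0,0],
])

```text
time: 21.65
ee_pos: [0.4812, -0.2501, 0.1011]
ee_rot: [0.0, -0.671, 0.741, -0.002]
force: [0.2, 0.9, -0.9]
gripper_width: 0.0122
```

Run:
```python
from h import *
print(arm.read_state()["force"]);plan([.4795,-.2488,.1],downR([-.1,-1]),1)
```

```text
[ 0.15273118  0.92009938 -0.92938454]
dist 0.0025 ang 0.2
[[-0.0012,0.0018,0.0011,-0.0033,-0.0027,0.0005]]
```

Call:
send_rows([
  [-0.001,0.002,0.003,-0.003,-0.002,0],
  [0,0,0,0,0,0],
  [0,0,0,0,0,0],
])

```text
time: 21.95
ee_pos: [0.4816, -0.2505, 0.1008]
ee_rot: [0.001, -0.671, 0.741, -0.003]
force: [-0.0, 0.2, -2.9]
gripper_width: 0.0126
```

Call:
send_rows([
  [0,0,0,0,0,0],
  [0,0,0,0,0,0],
  [0,0,0,0,0,0],
  [0,0,0,0,0,0],
], gripper=0.65)

```text
time: 22.35
ee_pos: [0.4809, -0.25, 0.0993]
ee_rot: [0.0, -0.671, 0.741, -0.002]
force: [-0.7, 0.3, -0.0]
gripper_width: 0.0298
```

Call:
send_rows([
  [0,0,-0.012,0,0,0],
  [0,0,-0.012,0,0,0],
  [0,0,-0.015,0,0,0],
  [0,0,-0.025,0,0,0],
  [0,0,-0.03,0,0,0],
  [0,0,-0.03,0,0,0],
  [0,0,0,0,0,0],
  [0,0,0,0,0,0],
])

```text
time: 23.15
ee_pos: [0.4809, -0.25, 0.2354]
ee_rot: [0.001, -0.671, 0.741, -0.005]
force: [-0.6, 0.6, -0.6]
gripper_width: 0.0298
```

Run:
```python
from h import *
for c in ["wrist","top"]:
    st=arm.read_state();im,d=arm.capture(c);K,E=T(c,st);P=cloud(d,K,E)
    r=np.hypot(P[:,0]-.4795,P[:,1]+.2488);m=(r<.044)&(r>.014)&(P[:,2]>.075)&(P[:,2]<.095)
    print(c,"disc",m.sum(),np.percentile(P[m,2],[2,50,98]).round(4),np.linalg.lstsq(np.c_[P[m,:2]-[.4795,-.2488],np.ones(m.sum())],P[m,2],rcond=None)[0].round(4))
    m=(r<.06)&(P[:,2]>.081)&(P[:,2]<.09);print(cv2.minEnclosingCircle(P[m,:2].astype(np.float32)))
    m=(r<.02)&(P[:,2]>.112)&(P[:,2]<.125);print("knob",P[m].min(0),P[m].max(0))
    cv2.imwrite(f"pics/end_{c}.png",cv2.cvtColor(im,cv2.COLOR_RGB2BGR))
for n in ["bowl","cup_large","cup_medium","cup_small"]:
    for s in arm.silhouettes("top",n)[:1]: print(n,s["at"],s["score"])
```

```text
wrist disc 4275 [0.0831 0.0845 0.0859] [ 0.0013 -0.0012  0.0845]
((0.48075243830680847, -0.2505781054496765), 0.046052686870098114)
knob [ 0.4745655  -0.257238    0.11236773] [ 0.48769249 -0.24400763  0.11963578]
top disc 1234 [0.0812 0.0839 0.087 ] [ 0.0025 -0.0004  0.084 ]
((0.48158711194992065, -0.24986104667186737), 0.04618316888809204)
knob [ 0.47486509 -0.25698757  0.11226724] [ 0.48841556 -0.24295076  0.12073047]
bowl [251.2, 97.1] 0.96
cup_large [328.5, 110.0] 0.91
cup_medium [197.0, 123.0] 0.85
cup_small [327.3, 273.5] 0.75
```

View pics/end_wrist.png

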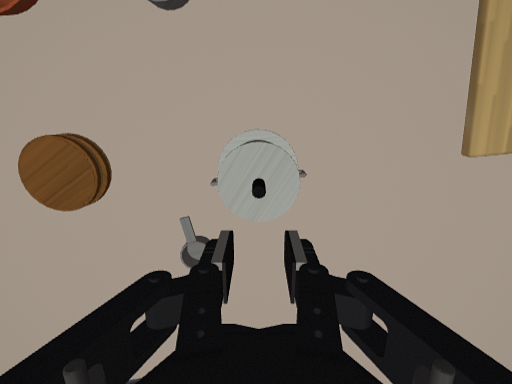

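```bash
python3 -c "
from workcell import arm
print(arm.sign_off())"
```

```text
the job is handed in; nothing more can be done
None
```

The press is standing in the phin with the lid on top, and I handed the job in at about 23 s of the 72 s allowed; sign-off gives no verdict.

**Press:** I reached into the canister with the fingers only part open (34 mm) instead of fully shut, because the stem stood in the way. The force readings I took there were under 8 N; they may have included a light brush against the rim. The press was drawn out along the barrel's axis and lowered onto the phin floor. Before the lid went on, its disc top was at 13.5–14 mm with the floor measured at about 9.3 mm. The slope was under 0.01 rad, and the stem was within about 1 mm of the rim's centre.

**Lid:** It is level (slope about 0.002) with its top face at 84 mm, which is the fully home height. It sits within about 2 mm of the phin's centre, and the fingers are well clear above it. The wrist picture shows it seated on the chamber.

**Checks that were limited:**
- **Contact forces:** they were too faint to feel when the press and lid touched down, so I judged seating by height.
- **Press under the lid:** it cannot be seen there, so I last saw it before the lid went on.
- **Phin:** I did not measure its own tilt or speed at the end.
- **Bowl and cups:** in the top view they stayed within about 3 pixels of where they started, roughly the detector's scatter.

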